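Register a pipette-tip box in the locating fixture

ROBOT

A 6-joint arm with a two-finger parallel gripper is mounted at the origin on a cart in front of the work surface, level with it; the furniture and walls round the work are solid. World frame = base frame: x ahead of the robot, y to its left, z up, the work surface at z = 0. Lengths are in m, angles in rad, forces in N, time in s.
With the tool pointing down it reaches from about 0.425 to 0.95 m from the base axis. Payload 3.5 kg.
Tool frame: the origin (TCP) lies on the centre line of the jaws, within the pads' length; the fingertips stand 8 mm ahead of it and the grasp point (between the pads) lies 11 mm behind it; z points along the fingers, y is the line along which they close (so a half turn about z gives the same grasp; the last joint's range is limited). The gripper opens to 85 mm and grips with 20 to 120 N. Pads are 22 mm wide; open, the fingers measure 114 mm over their backs; the gripper's body (76 mm by 85 mm) begins 54 mm behind the grasp point. The pads swing forward as they close: fully open they stand 13 mm farther back than shut.
Start: joints at [-1.435, 0.286, 1.577, -0, 1.279, -0.15], TCP at [0.19, -0.648, 0.239] pointing down, gripper open.
Joint ranges: [-2.77, 2.77], [-0.9, 2.22], [0.21, 2.48], [-1.53, 4.67], [0.24, 2.81], [-2.84, 2.84]. Speed limits (rad/s): [2.79, 2.79, 3.14, 3.14, 3.14, 3.14].

INTERFACE

Orientations are given as a unit quaternion [x, y, z, w].
In Python, from plant import ctrl gives the robot as it stands. The module is installed in compiled form; this text tells all that it offers.
- The arm moves only by the tool send_rows, never from a script. Its argument "steps" is a list of rows, each a list of 5 numbers: the shift along the tool's x, y, z in m, then the turn about the tool's z in degrees, then the opening, from -1 (shut) to 1 (fully open). A call has 1 to 12 rows; each row is the pose to reach, as a shift and turn from the pose commanded when the call began, along the tool's axes at that moment; what a row does not reach only later rows make up. A row lasts 1/10 s, in which the tool goes at most 50 mm and 8.59 degrees, less where a joint would pass 70% of its speed; a pose out of reach is approached as far as the arm can. A call with a gripper value outside its range is refused whole. The fingers move at their own pace and stop on an object; "squeeze" is the grip in N (left out, the last holds). Time passes only in rows, so rows that repeat a pose let the fingers close. It gives the time, the measured TCP pose, the force, the opening and the grip force at its end, in the units of the state.
- ctrl.get_state(): the state, without advancing time (a new reading comes with each control period).
- ctrl.read_camera(name): name is "side" or "top"; returns the picture (420x560x3 uint8, red, green, blue); there is no depth.
- ctrl.calibration(name): a dict with "intrinsics" (3x3 intrinsics, pixels), "k1" (the pictures are not rectified: a ray, as slopes to the right and down, at radius r is drawn at 1 + k1 r^2 times it, then the intrinsics apply), "extrinsics" (4x4, takes a point from world to camera coordinates). Camera axes: x right, y up, looking along -z (the intrinsics and any distortion apply to the point x, -y, -z); pixel columns grow to the right and rows downward; lengths in m; the calibration is good to about 2 mm. A picture is of the moment at which its call begins. calibration takes no time and is no camera call.
- ctrl.sign_off(): hands the job in; it is judged then, once.
The state is a dict: "time": time; "qpos": joint angles; "dq": joint speeds; "joint_efforts": joint torques, N m; "eef_pos": TCP position; "tcp_rot": TCP orientation; "contact_force": force on the tool from outside, world axes, zero at the start; "wrist_torque": the same for the moment, N m; "opening": opening from 0.0 (shut) to 1.0 (fully open); "finger_force": force on a finger pad.
Only numpy, scipy, OpenCV 4.12 (cv2) and the standard library are available. Lean on these libraries where they do the work, as an engineer would, in place of code of your own. Each camera call takes 0.05 s, during which the arm holds its last target. There are 200 camera calls.

TASK

Push the pipette-tip box across the bench into the locating fixture until its back is square against the long rail and its left side is against the fixed end stop, then leave the fixture's sliding jaw pushed up against the box's right side so that it sits snug. Only push with the fingertips or the outside of the fingers: the box stays flat on the bench and is never picked up or tipped, and the bottle, the tub and the marker near by stay where they are. Finish with the hand clear.

Things in the scene. Friction and masses are not known exactly. Their poses are not given: they have to be found in the camera images.
- fixture: U-shaped aluminium fixture fixed to the bench, open towards the robot; no floor plate. Origin on the bench below the front face of its rail; x away from the robot, square to the rail, y left along it, z up. Rail: x = 0 (front face) to 30 mm, y = -160 to +130 mm, 60 mm high. A box home against rail and end stop has its origin at x = -45, y = +49 mm.
- jaw (a joint): Travel of the jaw along the rail in m: 0 = fully open (inner face at fixture y = -120 mm, 230 mm from the end stop); grows as it moves left (+y) towards the end stop, up to 0.13; about 0.108 when it touches a box that is home. About 2 N of friction; it stays where it is left.
- jaw_face (a point): Middle of the inner (left) face of the sliding jaw at the right of the fixture, 32 mm in front of the rail, 30 mm above the bench; axes as the fixture's. The jaw is a grey plastic arm 20 mm thick (outer face 20 mm to the right of this point), 1 to 65 mm in front of the rail; its top, which rides over the rail, is 73 mm high (screw head 77 mm).
- end_stop (a point): Middle of the inner (right) face of the fixed end stop at the left of the fixture (fixture y = +110 mm), 32 mm in front of the rail, 30 mm above the bench; axes as the fixture's. The stop is 20 mm thick, 60 mm high and reaches 65 mm from the rail towards the robot.
- tip_box: Box of pipette tips, lid closed: teal base, clear lid, 97 (x) by 122 (y) by 83 mm high, about 0.3 kg, loose on the bench before the fixture's opening, turned a little. Origin at the centre of its underside; x from its front (lid tab, 48 mm from the origin, towards the robot) to its flat back (45 mm from the origin), y to its left (sides 61 mm from the origin), z up.
- bottle: Capped 100 ml laboratory bottle, 56 mm in diameter and 103 mm high, standing; origin at the centre of its underside. Bystander: leave alone.
- tub: Small round lidded tub, 64 mm in diameter and 58 mm high, standing; origin at the centre of its underside. Bystander: leave alone.
- marker: Marker pen, 131 mm long and 14 mm thick, lying along its y axis; origin at the middle of its underside. Bystander: leave alone.
Things that resemble listed ones, but are neither listed nor needed, are in the scene too. Leave any orange or red look-alike of the tip_box alone.

How it is judged:
By the outcome, as a careful person would: the job done as asked, in the order asked, and still so for the second after the job is handed in, with the robot touching nothing.
It also fails if it takes over 58 s, if anything falls off the work surface, if the arm or the gripper's body presses on something with over 40 N, if the wrist force passes 120 N, or if a joint passes its speed limit or range.

## Working session

There is one attempt and no reset: what is moved stays moved. The work goes in short steps, Python scripts to look and compute and a tool call to move; the robot and the scene stay as the last step left them, time stands still between calls to the robot, and variables do not carry over. Pictures are saved under pics/ and viewed, at most 10 in all, crops included, and the job is handed in when it is done.

Besides the shell and the picture viewer there is one more tool, called after "Emit:" by a JSON object that holds its "fn" and its "kwargs", one argument or row to a line. send_rows: Moves the arm, as the interface text tells. Its arguments: {"type":"object","properties":{"steps":{"type":"array","items":{"type":"array","items":{"type":"number"}}},"squeeze":{"type":"number"}},"required":["steps"]}

```bash
mkdir -p pics
cat > h.py <<'E'
import numpy as np, cv2
from plant import ctrl
def ray(name,u,v):
    c=ctrl.calibration(name);K=np.array(c["intrinsics"]);E=np.array(c["extrinsics"]);k=c["k1"]
    d=np.array([(u-K[0,2])/K[0,0],(v-K[1,2])/K[1,1]]);s=d.copy()
    for _ in range(30): s=d/(1+k*(s@s))
    R=E[:3,:3];o=-R.T@E[:3,3];return o,R.T@np.array([s[0],-s[1],-1])
def at(name,u,v,z=0):
    o,d=ray(name,u,v);return (o+d*(z-o[2])/d[2])[:2]
def proj(name,p):
    c=ctrl.calibration(name);K=np.array(c["intrinsics"]);E=np.array(c["extrinsics"])
    q=E[:3,:3]@np.array(p)+E[:3,3];s=np.array([q[0],-q[1]])/-q[2];s=s*(1+c["k1"]*(s@s))
    return K[:2,:2]@s+K[:2,2]
def snap(name,f,crop=None,sc=1):
    im=ctrl.read_camera(name)[:,:,::-1]
    if crop: a,b,c,d=crop; im=im[b:d,a:c]
    cv2.imwrite(f,cv2.resize(im,None,fx=sc,fy=sc,interpolation=cv2.INTER_CUBIC))
E
python3 - <<'E'
from h import *
snap("top","pics/t0.png",None,1.42);snap("side","pics/s0.png",None,1.42)
for n in("top","side"):
    c=ctrl.calibration(n);E=c["extrinsics"];print(n,c["intrinsics"],c["k1"],ray(n,280,210))
print(ctrl.get_state())
E
```

```text
top [[395.44965626   0.         281.505816  ]
 [  0.         395.44965626 208.69302937]
 [  0.           0.           1.        ]] 0.037331327748490226 (array([ 0.50255419, -0.00345922,  1.05616574]), array([ 0.09230393,  0.02579038, -0.9954096 ]))
side [[475.48477826   0.         276.21372057]
 [  0.         475.48477826 201.99624415]
 [  0.           0.           1.        ]] -0.14627835232417702 (array([-0.1074854 ,  1.05196401,  0.92260577]), array([ 0.43445176, -0.68468792, -0.58549202]))
{'time': 0.1, 'qpos': array([-1.43501522e+00,  2.87095651e-01,  1.57806436e+00,  8.38216597e-06,
        1.27860709e+00, -1.50003867e-01]), 'dq': array([ 1.11499641e-03, -1.40551851e-03, -2.80480861e-03,  7.26893152e-04,
        1.33322049e-05,  1.15008723e-04]), 'joint_efforts': array([ 1.07225584e-03, -4.07294333e+01, -2.93698043e+01, -1.01840239e-04,
        3.40276194e-03,  5.49804341e-06]), 'eef_pos': array([ 0.19023643, -0.64702107,  0.23805482]), 'tcp_rot': array([ 9.89807816e-01,  1.42405429e-01,  1.17436180e-05, -1.08716646e-03]), 'contact_force': array([-0.1881909 ,  0.1071409 , -0.84633394]), 'wrist_torque': array([-0.00644918, -0.0258331 , -0.02370653]), 'finger_force': 0.0, 'opening': 0.9982164498717725}
```

View pics/t0.png

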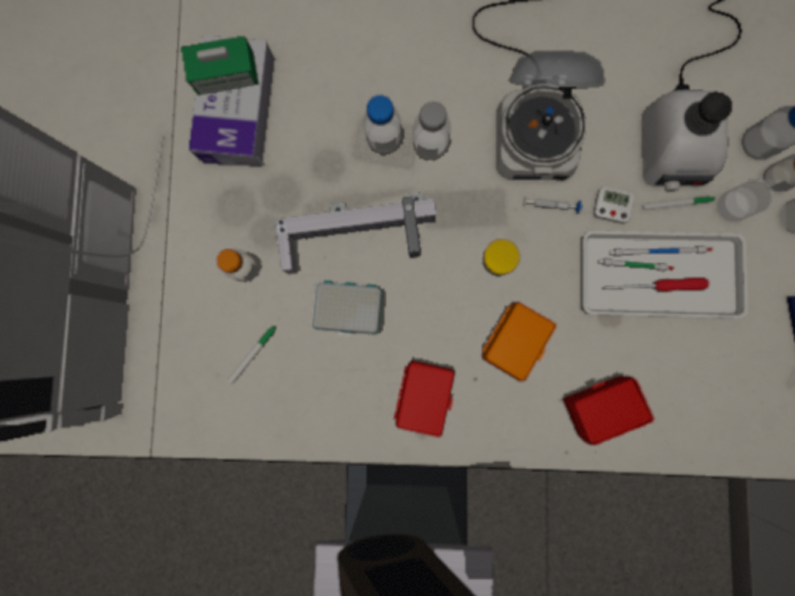

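View pics/s0.png

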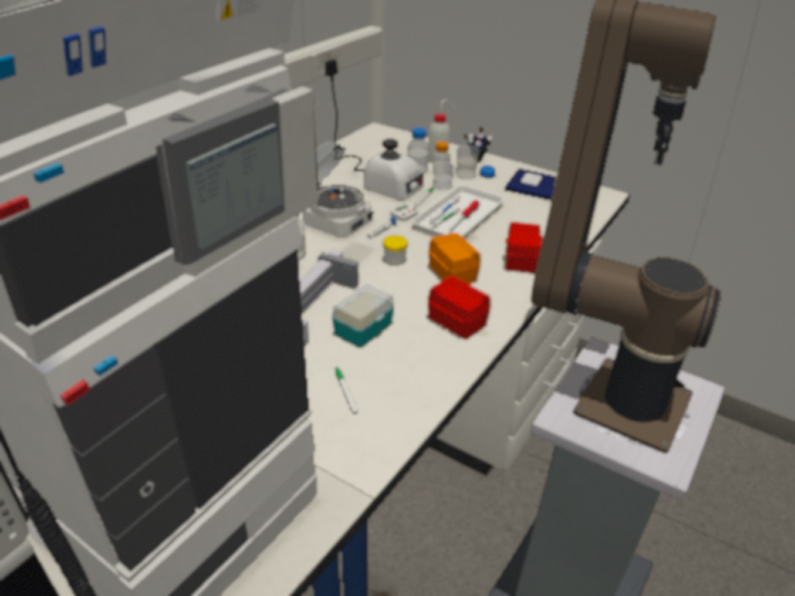

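The top view shows the rail from (280,225) to (435,207), the stop at its left, the jaw at (411,230), the box at (348,307), the tub at (501,257) and the marker at (253,355). I'll enlarge that area.

Run:
```python
from h import *
snap("top","pics/t1.png",(150,130,350,280),4)
```

```text
(no output)
```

View pics/t1.png

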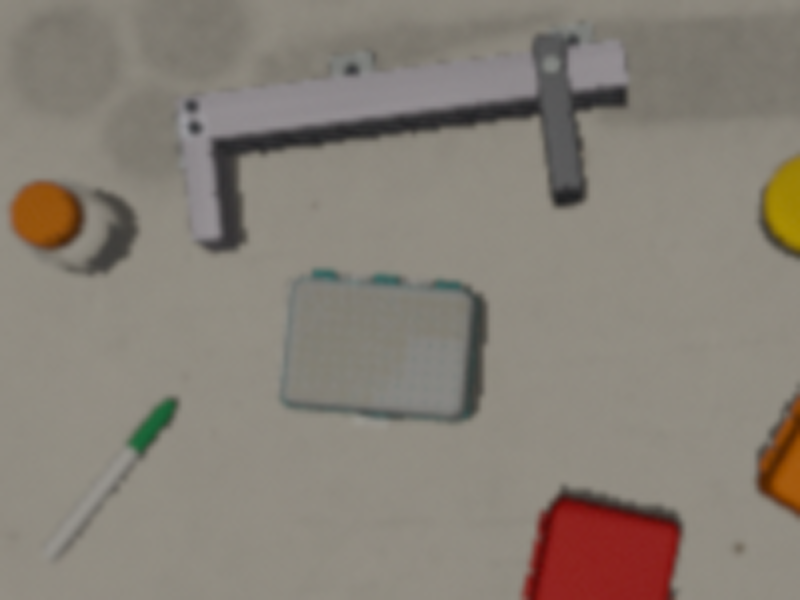

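Crop pixels (÷4, +150/+130): rail front top edge from (217,138) to (625,88), stop front end (195,242)–(222,238), jaw front end (556,203)–(583,196), and lid corners (295,277), (473,288), (466,416), (283,405). The tab faces the robot. The bottle has the orange cap at (46,215).

Run:
```python
from h import *
f=lambda u,v,z:at("top",150+(u-1.5)/4,130+(v-1.5)/4,z)
for n,p in dict(railL=(217,138,.06),railR=(625,88,.06),backR=(620,40,.06),backL=(180,98,.06),stopFl=(195,242,.06),stopFr=(222,238,.06),jawl=(556,203,.06),jawr=(583,196,.06),jawlT=(538,100,.073),jawrT=(570,98,.073),bl=(293,275,.083),br=(475,287,.083),fr=(468,419,.083),fl=(281,406,.083),bottle=(46,215,.103),tub=(800,205,.058),mk1=(172,400,.007),mk2=(48,556,.007),red1=(545,497,.08),red2=(680,520,.08)).items(): print(n,f(*p).round(4))
a=f(217,138,.06);b=f(625,88,.06);print("yaw",np.degrees(np.arctan2(*(a-b)[[0,1]]*[-1,1])))
```

```text
railL [0.7077 0.221 ]
railR [ 0.7469 -0.0395]
backR [ 0.7781 -0.0356]
backL [0.7332 0.246 ]
stopFl [0.6402 0.2319]
stopFr [0.6432 0.2148]
jawl [0.6713 0.0026]
jawr [ 0.6762 -0.0145]
jawlT [0.7346 0.0157]
jawrT [ 0.7364 -0.0045]
bl [0.6179 0.1645]
br [0.6135 0.0512]
fr [0.5317 0.0529]
fl [0.5365 0.1684]
bottle [0.6484 0.3135]
tub [ 0.6742 -0.1524]
mk1 [0.5412 0.2545]
mk2 [0.4365 0.3307]
red1 [0.4855 0.0043]
red2 [ 0.474  -0.0785]
yaw 8.539369859036624
```

Fixture origin is about (0.724, 0.114), yaw 8.5°. Box is at about (0.575, 0.109), yaw −2.4°, and home is about (0.672, 0.156). Plan: push with two spread fingertips to square the box against the rail, then push it left with a closed finger, then push the jaw.

Emit:
{"fn": "send_rows", "kwargs": {
  "steps": [
    [0.36,-0.2,0,7.9,0.4],
    [0.36,-0.2,0,7.9,0.4],
    [0.36,-0.2,0,7.9,0.4],
    [0.36,-0.2,0,7.9,0.4],
    [0.36,-0.2,0,7.9,0.4],
    [0.36,-0.2,0,7.9,0.4],
    [0.36,-0.2,0,7.9,0.4],
    [0.36,-0.2,0,7.9,0.4],
    [0.5,-0.628,0.04,7.9,0.4],
    [0.5,-0.628,0.04,7.9,0.4],
    [0.5,-0.628,0.04,7.9,0.4],
    [0.5,-0.628,0.04,7.9,0.4]
  ]
}}

```text
time: 1.35
eef_pos: [0.4802, -0.1615, 0.2215]
tcp_rot: [0.997, 0.074, -0.0, -0.0]
contact_force: [0.6, 0.1, -0.1]
opening: 0.698
finger_force: 0.0
```

```bash
cat >> h.py <<'E'
from scipy.spatial.transform import Rotation as Ro
O=np.array([.7237,.114]);PSI=np.radians(8.5)
F=np.array([[np.cos(PSI),np.sin(PSI)],[-np.sin(PSI),np.cos(PSI)]])
def st(target=None):
    s=ctrl.get_state();R=Ro.from_quat(s["tcp_rot"]).as_matrix()
    print("t",s["time"],"pos",s["eef_pos"].round(4),"fix",(F@(s["eef_pos"][:2]-O)).round(4),"xyaw",np.degrees(np.arctan2(R[1,0],R[0,0])).round(2),"Ffix",(F@s["contact_force"][:2]).round(1),s["contact_force"].round(1),"op",round(s["opening"],2))
    if target: # fixture x,y, world z
        w=np.r_[O+F.T@np.array(target[:2]),target[2]];print("shift",(R.T@(w-s["eef_pos"])).round(4))
E
python3 -c "
from h import *
st((-.23,.017,.03))"
```

```text
t 1.35 pos [ 0.4802 -0.1615  0.2215] fix [-0.2816 -0.2365] xyaw 8.46 Ffix [0.6 0. ] [ 0.6  0.1 -0.1] op 0.7
shift [ 0.0514 -0.2535  0.1915]
```

Emit:
{"fn": "send_rows", "kwargs": {
  "steps": [
    [0.051,-0.253,0.05,0,0.4],
    [0.051,-0.253,0.05,0,0.4],
    [0.051,-0.253,0.05,0,0.4],
    [0.051,-0.253,0.05,0,0.4],
    [0.051,-0.253,0.05,0,0.4],
    [0.051,-0.253,0.05,0,0.4],
    [0.051,-0.253,0.1,0,0.4],
    [0.051,-0.253,0.14,0,0.4],
    [0.051,-0.253,0.17,0,0.4],
    [0.051,-0.253,0.19,0,0.4],
    [0.051,-0.253,0.19,0,0.4]
  ]
}}

```text
time: 2.45
eef_pos: [0.4909, 0.0936, 0.0287]
tcp_rot: [0.997, 0.074, -0.004, -0.0]
contact_force: [-0.5, -0.0, -0.3]
opening: 0.697
finger_force: 0.0
```

```bash
python3 -c "
from h import *
st((-.105,.017,.03))
snap('side','pics/s1.png',(190,150,390,300),4)"
```

```text
t 2.45 pos [0.4909 0.0936 0.0287] fix [-0.2333  0.0142] xyaw 8.45 Ffix [-0.5  0.1] [-0.5 -0.  -0.3] op 0.7
shift [ 0.1283 -0.0029 -0.0023]
```

View pics/s1.png

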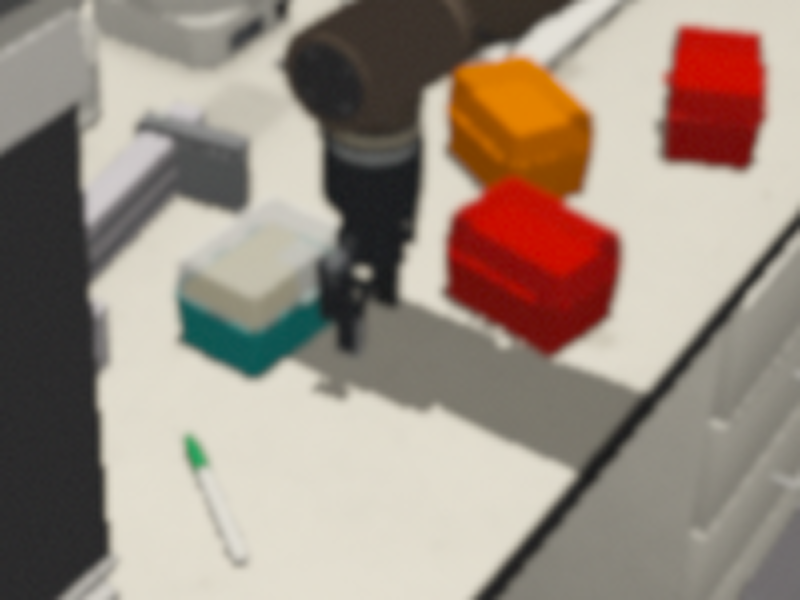

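The side view shows the fingertips behind the box at crop (350,330), clear of it and of the red box. Next is a slow push along the fixture's x.

Emit:
{"fn": "send_rows", "kwargs": {
  "steps": [
    [0.012,-0.002,0,0,0.4],
    [0.024,-0.003,0,0,0.4],
    [0.034,-0.003,0,0,0.4],
    [0.044,-0.003,0,0,0.4],
    [0.054,-0.003,0,0,0.4],
    [0.064,-0.003,0,0,0.4],
    [0.074,-0.003,0,0,0.4],
    [0.084,-0.003,0,0,0.4],
    [0.092,-0.003,0,0,0.4],
    [0.1,-0.003,0,0,0.4],
    [0.106,-0.003,0,0,0.4],
    [0.108,-0.003,0,0,0.4]
  ]
}}

```text
time: 3.7
eef_pos: [0.6008, 0.1131, 0.0319]
tcp_rot: [0.997, 0.074, 0.0, -0.0]
contact_force: [-2.9, -0.6, 2.1]
opening: 0.701
finger_force: 1.0
```

```bash
python3 -c "
from h import *
st((-.101,.017,.03))
snap('top','pics/t2.png',(170,130,320,242),5)"
```

```text
t 3.7 pos [0.6008 0.1131 0.0319] fix [-0.1217  0.0173] xyaw 8.48 Ffix [-2.9 -0.1] [-2.9 -0.6  2.1] op 0.7
shift [0.0207 0.0003 0.0019]
```

View pics/t2.png

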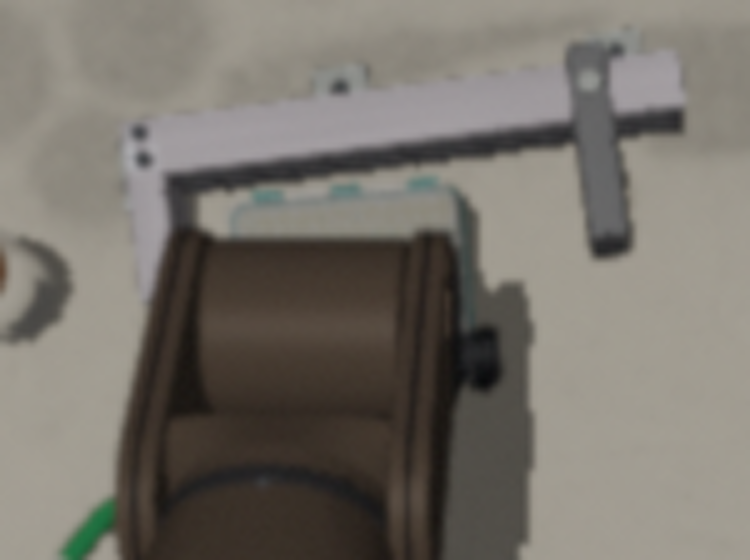

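The box is nearly square: its back edge runs from (235,205) to (455,187), with a small gap to the rail and about 25–30 mm to the stop. I'll keep pushing until the force rises.

Emit:
{"fn": "send_rows", "kwargs": {
  "steps": [
    [0.007,0,0.002,0,0.4],
    [0.012,0,0.002,0,0.4],
    [0.016,0,0.002,0,0.4],
    [0.019,0,0.002,0,0.4],
    [0.021,0,0.002,0,0.4],
    [0.021,0,0.002,0,0.4]
  ]
}}

```text
time: 4.35
eef_pos: [0.6202, 0.1158, 0.0296]
tcp_rot: [0.997, 0.074, -0.001, 0.0]
contact_force: [-4.0, -1.9, 1.2]
opening: 0.699
finger_force: 1.5
```

```bash
python3 -c "
from h import *
st()"
```

```text
t 4.35 pos [0.6202 0.1158 0.0296] fix [-0.1021  0.0171] xyaw 8.5 Ffix [-4.2 -1.3] [-4.  -1.9  1.2] op 0.7
```

Emit:
{"fn": "send_rows", "kwargs": {
  "steps": [
    [0.001,0,0,0,0.4],
    [0.002,0,0,0,0.4],
    [0.003,0,0,0,0.4],
    [0.003,0,0,0,0.4]
  ]
}}

```text
time: 4.75
eef_pos: [0.6205, 0.1158, 0.0293]
tcp_rot: [0.997, 0.074, -0.005, 0.001]
contact_force: [-12.1, -4.4, 5.0]
opening: 0.7
finger_force: 3.6
```

```bash
python3 -c "
from h import *
st()"
```

```text
t 4.75 pos [0.6205 0.1158 0.0293] fix [-0.1018  0.017 ] xyaw 8.52 Ffix [-12.6  -2.5] [-12.1  -4.4   5. ] op 0.7
```

The box is against the rail at 12 N. I'll back off, lift, close the fingers and move right.

Emit:
{"fn": "send_rows", "kwargs": {
  "steps": [
    [-0.02,0,0,0,0.4],
    [-0.045,0,0,0,0.4],
    [-0.045,0,-0.05,0,0.4],
    [-0.045,0,-0.1,0,0],
    [-0.045,0.04,-0.14,0,-1],
    [-0.045,0.09,-0.14,0,-1],
    [-0.045,0.14,-0.14,0,-1],
    [-0.045,0.18,-0.14,0,-1],
    [-0.045,0.18,-0.14,0,-1],
    [-0.045,0.18,-0.14,0,-1]
  ]
}}

```text
time: 5.75
eef_pos: [0.6066, -0.0692, 0.1704]
tcp_rot: [0.997, 0.073, 0.001, 0.0]
contact_force: [0.4, 0.4, 0.4]
opening: -0.002
finger_force: 0.0
```

```bash
python3 -c "
from h import *
st((-.055,-.074,.03))
snap('top','pics/t3.png',(170,130,320,242),5)"
```

```text
t 5.75 pos [ 0.6066 -0.0692  0.1704] fix [-0.1429 -0.1639] xyaw 8.32 Ffix [0.5 0.3] [0.4 0.4 0.4] op -0.0
shift [ 0.0873 -0.0902  0.1406]
```

View pics/t3.png

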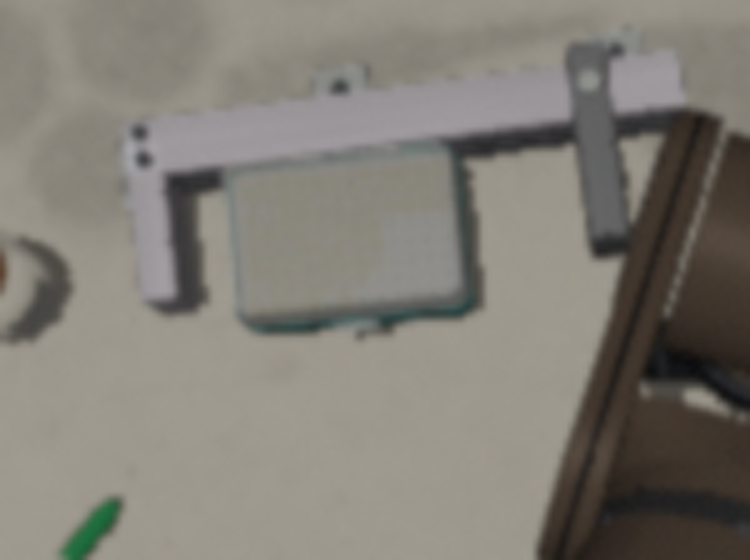

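The box sits square on the rail, with its right edge at (457,155)–(470,300). The jaw's inner face runs from (578,120) to (593,250). About 30 mm remains to the stop.

```bash
python3 -c "
from h import *
f=lambda u,v,z:(F@(at('top',170+(u-2)/5,130+(v-2)/5,z)-O)).round(4)
for p in [(457,155,.083),(468,295,.083),(226,172,.083),(242,318,.083),(575,120,.07),(593,250,.06),(170,188,.06),(177,300,.06)]: print(p,f(*p))"
```

```text
(457, 155, 0.083) [-0.014  -0.0394]
(468, 295, 0.083) [-0.085  -0.0367]
(226, 172, 0.083) [-0.0084  0.0765]
(242, 318, 0.083) [-0.0828  0.0763]
(575, 120, 0.07) [-0.0005 -0.1004]
(593, 250, 0.06) [-0.0662 -0.1016]
(170, 188, 0.06) [-0.0078  0.1097]
(177, 300, 0.06) [-0.0659  0.112 ]
```

Emit:
{"fn": "send_rows", "kwargs": {
  "steps": [
    [0.04,-0.03,0,0,-1],
    [0.07,-0.06,0,0,-1],
    [0.093,-0.092,0,0,-1],
    [0.093,-0.092,0,0,-1],
    [0.093,-0.092,0.04,0,-1],
    [0.093,-0.092,0.08,0,-1],
    [0.093,-0.092,0.11,0,-1],
    [0.093,-0.092,0.13,0,-1],
    [0.093,-0.092,0.14,0,-1],
    [0.093,-0.092,0.14,0,-1]
  ]
}}

```text
time: 6.8
eef_pos: [0.6852, 0.0364, 0.0309]
tcp_rot: [0.997, 0.074, 0.002, 0.001]
contact_force: [-0.2, -2.5, 0.5]
opening: -0.005
finger_force: 0.0
```

```bash
python3 -c "
from h import *
st((-.047,-.03,.03))"
```

```text
t 6.8 pos [0.6852 0.0364 0.0309] fix [-0.0495 -0.071 ] xyaw 8.52 Ffix [-0.6 -2.4] [-0.2 -2.5  0.5] op -0.0
shift [ 0.0025 -0.041   0.0009]
```

Emit:
{"fn": "send_rows", "kwargs": {
  "steps": [
    [0.002,-0.005,0,0,-1],
    [0.002,-0.01,0,0,-1],
    [0.002,-0.015,0,0,-1],
    [0.002,-0.02,0,0,-1],
    [0.002,-0.025,0,0,-1],
    [0.002,-0.029,0,0,-1],
    [0.002,-0.032,0,0,-1],
    [0.002,-0.034,0,0,-1],
    [0.002,-0.034,0,0,-1]
  ]
}}

```text
time: 7.7
eef_pos: [0.6856, 0.0637, 0.0346]
tcp_rot: [0.997, 0.074, 0.004, 0.005]
contact_force: [2.0, -20.9, 13.3]
opening: -0.002
finger_force: 0.0
```

```bash
python3 -c "
from h import *
st()"
```

```text
t 7.7 pos [0.6856 0.0637 0.0346] fix [-0.0451 -0.0441] xyaw 8.51 Ffix [ -1.1 -21. ] [  2.  -20.9  13.3] op -0.0
```

```bash
python3 -c "
from h import *
a=ctrl.read_camera('side')[150:270,190:310,::-1];b=ctrl.read_camera('top')[130:250,170:290,::-1]
cv2.imwrite('pics/c4.png',cv2.resize(np.hstack([a,b]),None,fx=3.3,fy=3.3,interpolation=cv2.INTER_CUBIC))"
```

```text
(no output)
```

View pics/c4.png

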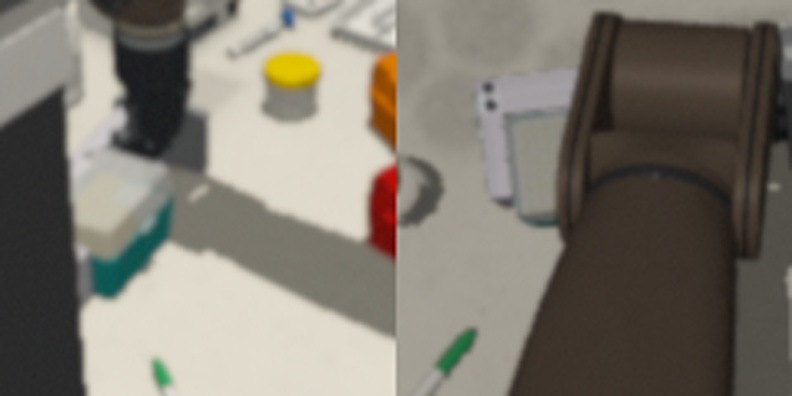

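The box looks home against the stop, but when closed the finger knuckles stick out along tool y. I'll back off, lift, go right of the jaw and turn the tool 90° so the 22 mm finger side does the jaw push.

Emit:
{"fn": "send_rows", "kwargs": {
  "steps": [
    [0,0.01,0,0,-1],
    [0,0.025,0,0,-1],
    [0,0.025,-0.04,0,-1],
    [0,0.025,-0.09,0,-1],
    [0,0.025,-0.13,-8,-1],
    [0,0.06,-0.13,-16,-1],
    [0,0.1,-0.13,-24,-1],
    [0,0.13,-0.13,-32,-1],
    [0,0.13,-0.13,-40,-1],
    [0,0.13,-0.13,-48,-1],
    [0,0.13,-0.13,-56,-1],
    [0,0.13,-0.13,-64,-1]
  ]
}}

```text
time: 9.0
eef_pos: [0.6991, -0.057, 0.1575]
tcp_rot: [0.805, 0.594, -0.001, -0.002]
contact_force: [-0.3, -0.3, -0.0]
opening: 0.002
finger_force: 0.0
```

Emit:
{"fn": "send_rows", "kwargs": {
  "steps": [
    [0,0,0,-8,-1],
    [0,0,0,-16,-1],
    [0,0,0,-24,-1],
    [0,0,0,-26,-1],
    [0,0,0,-26,-1]
  ]
}}

```text
time: 9.5
eef_pos: [0.6993, -0.0569, 0.1577]
tcp_rot: [0.653, 0.758, -0.001, -0.002]
contact_force: [0.6, -0.4, -0.1]
opening: -0.003
finger_force: 0.0
```

```bash
python3 -c "
from h import *
st((-.047,-.155,.04))
snap('top','pics/t5.png',(170,130,320,242),5)"
```

```text
t 9.5 pos [ 0.6993 -0.0569  0.1577] fix [-0.0494 -0.1654] xyaw 98.52 Ffix [ 0.6 -0.5] [ 0.6 -0.4 -0.1] op -0.0
shift [0.0102 0.0029 0.1177]
```

View pics/t5.png

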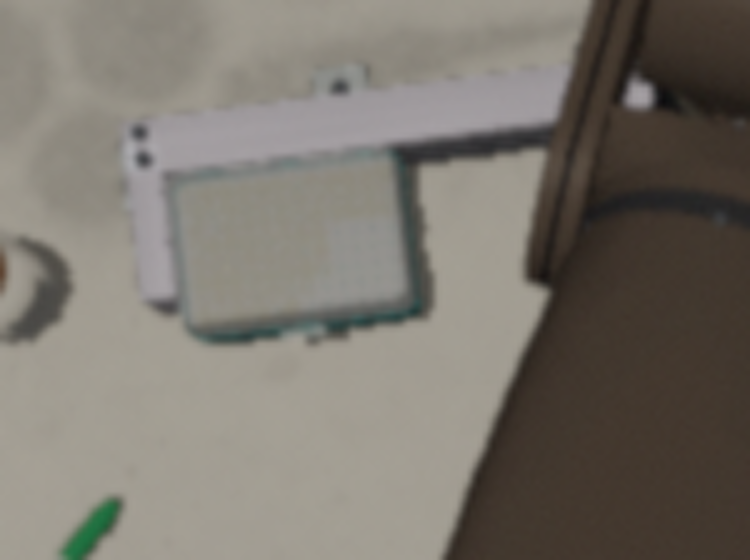

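The box is home: its left edge meets the stop (175–190, 180–320) and its back meets the rail. Now I'll descend right of the jaw.

Emit:
{"fn": "send_rows", "kwargs": {
  "steps": [
    [0.006,0.001,0.04,0,-1],
    [0.006,0.001,0.08,0,-1],
    [0.006,0.001,0.11,0,-1],
    [0.006,0.001,0.12,0,-1],
    [0.02,0.001,0.12,0,-1],
    [0.03,0.001,0.12,0,-1],
    [0.04,0.001,0.12,0,-1],
    [0.05,0.001,0.12,0,-1],
    [0.06,0.001,0.12,0,-1],
    [0.07,0.001,0.12,0,-1],
    [0.08,0.001,0.12,0,-1],
    [0.08,0.001,0.12,0,-1]
  ]
}}

```text
time: 10.75
eef_pos: [0.6904, 0.0235, 0.0421]
tcp_rot: [0.653, 0.758, 0.001, 0.0]
contact_force: [-0.7, 1.1, 6.4]
opening: -0.0
finger_force: 0.0
```

```bash
python3 -c "
from h import *
st((-.047,-.045,.04))"
```

```text
t 10.75 pos [0.6904 0.0235 0.0421] fix [-0.0463 -0.0846] xyaw 98.51 Ffix [-0.5  1.2] [-0.7  1.1  6.4] op -0.0
shift [ 0.0396 -0.0007  0.0021]
```

Emit:
{"fn": "send_rows", "kwargs": {
  "steps": [
    [0.008,0,0,0,-1],
    [0.016,0,0,0,-1],
    [0.024,0,0,0,-1],
    [0.03,0,0,0,-1],
    [0.034,0,0,0,-1],
    [0.036,0,0,0,-1],
    [0.036,0,0,0,-1]
  ]
}}

```text
time: 11.45
eef_pos: [0.6851, 0.0579, 0.0421]
tcp_rot: [0.653, 0.758, 0.001, 0.001]
contact_force: [-2.0, -0.3, 6.2]
opening: 0.0
finger_force: 0.7
```

```bash
python3 -c "
from h import *
st()
a=ctrl.read_camera('side')[150:270,190:310,::-1];b=ctrl.read_camera('top')[130:250,170:290,::-1]
cv2.imwrite('pics/c6.png',cv2.resize(np.hstack([a,b]),None,fx=3.3,fy=3.3,interpolation=cv2.INTER_CUBIC))"
```

```text
t 11.45 pos [0.6851 0.0579 0.0421] fix [-0.0465 -0.0498] xyaw 98.5 Ffix [-2.  0.] [-2.  -0.3  6.2] op 0.0
```

View pics/c6.png

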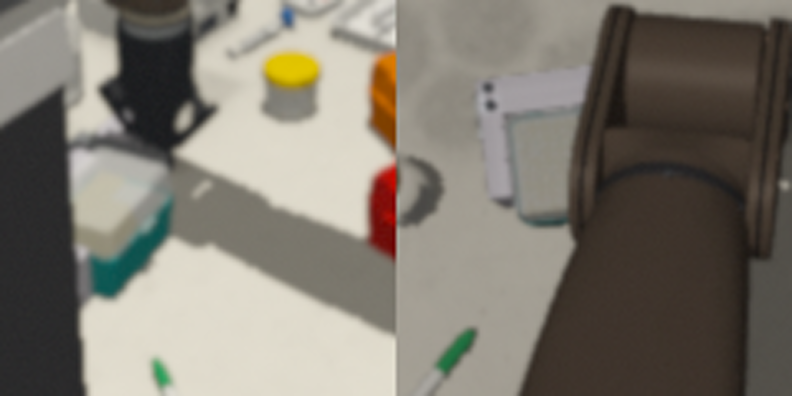

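The jaw's dark top now sits right beside the box at (120,145), and the box hasn't moved. I'll continue in small steps until contact.

Emit:
{"fn": "send_rows", "kwargs": {
  "steps": [
    [0.002,0,0,0,-1],
    [0.004,0,0,0,-1],
    [0.006,0,0,0,-1],
    [0.007,0,0,0,-1],
    [0.007,0,0,0,-1]
  ]
}}

```text
time: 12.05
eef_pos: [0.684, 0.0644, 0.042]
tcp_rot: [0.653, 0.758, 0.001, 0.001]
contact_force: [-1.3, -1.4, 7.0]
opening: -0.001
finger_force: 1.0
```

```bash
python3 -c "
from h import *
st()"
```

```text
t 12.05 pos [0.684  0.0644 0.042 ] fix [-0.0466 -0.0432] xyaw 98.49 Ffix [-1.5 -1.2] [-1.3 -1.4  7. ] op -0.0
```

Emit:
{"fn": "send_rows", "kwargs": {
  "steps": [
    [0.002,0,0,0,-1],
    [0.004,0,0,0,-1],
    [0.004,0,0,0,-1]
  ]
}}

```text
time: 12.35
eef_pos: [0.6838, 0.0661, 0.0421]
tcp_rot: [0.653, 0.758, -0.001, 0.002]
contact_force: [-0.9, -7.9, 6.3]
opening: -0.003
finger_force: 3.2
```

```bash
python3 -c "
from h import *
st()"
```

```text
t 12.35 pos [0.6838 0.0661 0.0421] fix [-0.0465 -0.0414] xyaw 98.53 Ffix [-2.1 -7.7] [-0.9 -7.9  6.3] op -0.0
```

Emit:
{"fn": "send_rows", "kwargs": {
  "steps": [
    [0.002,0,0,0,-1],
    [0.004,0,0,0,-1],
    [0.004,0,0,0,-1],
    [0.004,0,0,0,-1]
  ]
}}

```text
time: 12.75
eef_pos: [0.6838, 0.0662, 0.0422]
tcp_rot: [0.652, 0.758, -0.003, 0.004]
contact_force: [-0.5, -17.5, 5.2]
opening: 0.001
finger_force: 9.3
```

```bash
python3 -c "
from h import *
st()"
```

```text
t 12.75 pos [0.6838 0.0662 0.0422] fix [-0.0465 -0.0414] xyaw 98.55 Ffix [ -3.1 -17.2] [ -0.5 -17.5   5.2] op 0.0
```

Hard contact at 17 N with no motion, so it's snug. Backing off and lifting clear for a final look.

Emit:
{"fn": "send_rows", "kwargs": {
  "steps": [
    [-0.01,0,0,0,-1],
    [-0.03,0,0,0,-1],
    [-0.055,0,0,0,-1],
    [-0.055,0,-0.05,0,-1],
    [-0.055,0,-0.1,0,-1],
    [-0.07,0,-0.15,0,-1],
    [-0.12,0,-0.16,0,-1],
    [-0.17,0,-0.16,0,-1],
    [-0.21,0,-0.16,0,-1],
    [-0.21,0,-0.16,0,-1],
    [-0.21,0,-0.16,0,-1]
  ]
}}

```text
time: 13.85
eef_pos: [0.7124, -0.137, 0.1986]
tcp_rot: [0.654, 0.757, -0.0, -0.001]
contact_force: [-0.1, 0.2, 0.2]
opening: 0.004
finger_force: 0.0
```

```bash
python3 -c "
from h import *
st()
snap('top','pics/t7.png',(150,130,310,250),5)"
```

```text
t 13.85 pos [ 0.7124 -0.137   0.1986] fix [-0.0482 -0.2466] xyaw 98.35 Ffix [-0.1  0.2] [-0.1  0.2  0.2] op 0.0
```

View pics/t7.png

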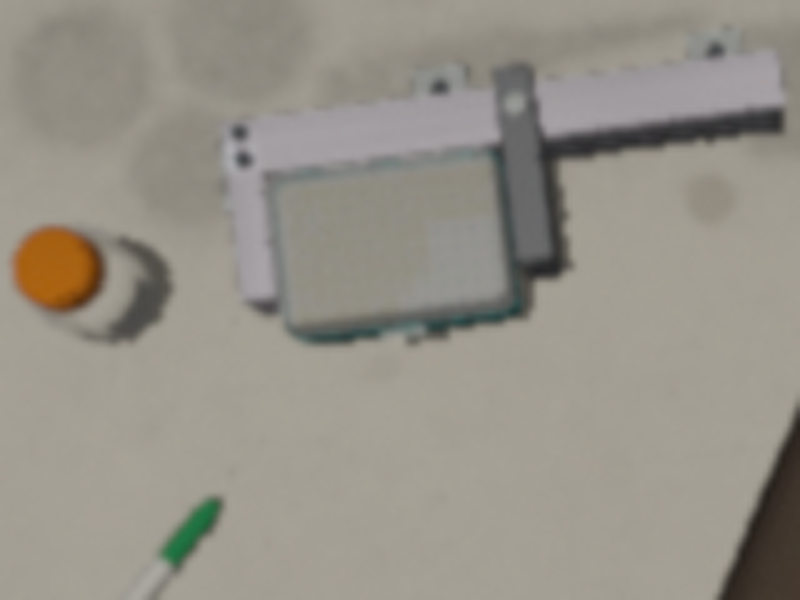

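The final view shows the box square against the rail, its left side on the stop (275–290, 180–320), and the jaw against its right side (505–520, 150–265). The bottle and marker haven't moved, and the hand is clear.

```bash
python3 -c "
from h import *
print(ctrl.sign_off())"
```

```text
the job is handed in; nothing more can be done
None
```

The job is handed in: the tip box sits square against the rail and the end stop, the sliding jaw is snug against its right side, and the hand is clear. It took about 14 s, but I did not recheck the tub in the last picture, and the closed finger's wider upper part may have touched the lid during the sideways push.

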